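# Fetch the carved duck from under the drying rack with the reacher

## Robot

A 6-joint arm with a two-finger parallel gripper is mounted at the origin on the work surface. World frame = base frame: x ahead of the robot, y to its left, z up, the work surface at z = 0. Lengths are in m, angles in degrees, forces in N, time in s.
With the tool pointing down it reaches from about 0.4 to 0.825 m from the base axis. Payload 7 kg.
Tool frame: the origin (TCP) lies midway between the tips of the shut fingers; the grasp point (between the pads) lies 19 mm behind it; z points along the fingers, y is the line along which they close (so a half turn about z gives the same grasp; the last joint's range is limited). The gripper opens to 88 mm and grips with 3 to 60 N. Pads are 19 mm wide; open, the fingers measure 130 mm over their backs; the gripper's body (78 mm by 193 mm) begins 47 mm behind the grasp point.
Start: joints at [-52.993, 20.546, 0.682, 0, -70.136, -16.507], TCP at [0.236, -0.632, 0.227] pointing down, gripper open.
Joint ranges: [-176.03, 176.03], [-82.01, 121.73], [-58.28, 71.71], [-173.87, 95.51], [-174.79, -0.11], [-173.66, 173.66]. Speed limits (degrees/s): [136.94, 136.94, 172.46, 180, 180, 180].

## Interface

Orientations are given as a 3x3 rotation matrix whose columns are the frame's x, y, z axes.
In Python, from rig import robot gives the robot as it stands. Calls block until the motion is done:
- robot.goto(position, orientation): joint-space move of the TCP to a pose.
- robot.servo_line(position, ori=None, speed=0.15): straight line of the TCP; ori=None keeps the orientation; speed is the mean speed in m/s.
- robot.movej(angles): joint-space move.
- robot.move_gripper(opening): opening from 0.0 (shut) to 1.0 (fully open); the grip force is fixed at half the most; returns when the fingers have stopped.
- robot.dwell(seconds).
- robot.ik(position, orientation): joint angles nearest the present ones, or None.
- robot.grab_frame(name): name is "scene" or "side" or "wrist"; returns (picture, depth): 420x560x3 uint8, red, green, blue; 420x560 float32, m along the optical axis (not along the pixel's ray), 0 where there is no reading.
- robot.camera_info(name): a dict with "vfov" (degrees; the focal length in pixels is half the picture's height over the tangent of half this angle, whatever the lens; pixels are square), "cx", "cy" (the principal point, pixels), "view" (4x4, takes a point from world to camera coordinates); the wrist camera has in their place "T_tool_cam" (4x4, takes a point from camera to tool coordinates, whose origin is the TCP and whose axes are the flange's). Camera axes: x right, y down, z forward; pixel columns grow to the right and rows downward; lengths in m; the calibration is good to about 2 mm. A picture is of the moment at which its call begins: read the wrist's pose just before it. camera_info takes no time and is no camera call.
A pose or a line that the arm cannot do raises robot.Unreachable and nothing moves.
- robot.job_done(): hands the job in; it is judged then, once.
Readings, each from a call of its own:
- robot.read_t(): time.
- robot.read_qpos(): joint angles.
- robot.read_qvel(): joint speeds.
- robot.read_effort(): joint torques, N m.
- robot.read_position(): TCP position.
- robot.read_tcp_rot(): TCP orientation.
- robot.read_force(): force on the tool from outside, world axes, zero at the start.
- robot.read_ft_torque(): the same for the moment, N m.
- robot.read_grip_width(): opening from 0.0 (shut) to 1.0 (fully open).
- robot.read_finger_force(): force on a finger pad.
Only numpy, scipy, OpenCV 4.12 (cv2) and the standard library are available. Lean on these libraries where they do the work, as an engineer would, in place of code of your own. Each camera call takes 0.05 s, during which the arm holds its last target. There are 200 camera calls.

## Task

The finished, painted duck has slid in under the low slatted drying rack, where no hand fits. Take the reacher by its pistol grip and trigger, slide its open jaws in around the duck, squeeze the trigger just firmly enough to hold the heavy little thing without marking its soft wood, draw it out between the jaws on to the open bench until all of it is well clear of the rack, and let go so that the duck stands upright, free of the jaws, and the reacher lies flat on the bench. Do not touch the duck with the hand, jam anything against the rack or lean on it, and leave the unpainted blank and everything else where they are.

Things in the scene. Friction and masses are not known exactly. Their poses are not given: they have to be found in the camera images.
- reacher: Hand reacher (pick-up tool) on its side, orange and black with an aluminium tube; 385 mm long, 34 mm high, 0.32 kg. Origin: underside, below the middle of the hand grip; x along the tube to the jaws, z up. Tube axis at y = +52 mm, 17 mm up; orange body at its rear: x -36 to 76, y 34 to 70 mm. Black pistol grip: x -30 to -4, y -63 to 66 mm; orange trigger ahead of it, front face at x = +30 mm.
- reacher_grip (a point): Where to take it: 18 mm over the reacher's origin, between the flat back of the pistol grip (30 mm behind, -x) and the flat front of the trigger (30 mm ahead, +x): 60 mm across, 42 mm when fully pulled. One finger behind the grip, one before the trigger: closing the hand pulls the trigger. Both faces are free 30 mm either way along y, 4 to 32 mm above the bench.
- trigger (a joint): Trigger travel: 0 free (jaws sprung open) to 0.018 m pulled; slides straight back to the grip. Stays put below 9 N of squeeze, then the spring adds 0.3 N per mm. Each jaw pad moves in 1.2 mm per mm. The jaws meet the duck's middle at about 9 mm, 11.7 N; each newton more presses each pad on it by about 0.4 N. Drawing back pulls on the trigger too: the drag, about 4 N, or more if the tool is pressed down, adds to the squeeze.
- jaw_mid (a point): Middle between the jaw pads, 18 mm up: at x = 335, y = +52 mm of the reacher. Pads 28 mm long, 22 mm high, 62 mm apart open, 18 mm shut; the open jaws are 90 mm wide outside and end 14 mm ahead of this point; the front of the black jaw head that carries them lies 59 mm behind it.
- jaw_left: The jaw on the reacher's +y side, orange with a black pad. Origin at its hinge on the jaw head; turns about the vertical.
- jaw_right: The jaw on the reacher's -y side, mirror image of jaw_left.
- duck: Finished miniature duck, soft wood with a lead keel, 0.21 to 0.35 kg: brown body, green head, yellow beak. 72 mm long (82 with beak), 40 mm wide at its middle 23 mm up, 63 mm high. Origin under its middle on its flat foot; x to the beak, z up. Under the rack, beak roughly to the rear, 45 to 70 mm either side of the rack's middle; slides with friction about 0.6. A pad pressing over 7 N marks it.
- rack: Slatted pine drying rack screwed down, 200 mm deep, 400 long, 90 high. Origin on the bench under its middle; x from its open front (x = -100 mm) to its rear, y along its length. Five 15 mm slats along y, 31 mm gaps; under them 76 mm clear, open in front between corner posts (inner faces at y = -176 and +176 mm). A 30 mm high stretcher closes the rear, inner face at x = +82 mm.
- blank: Unpainted light-wood blank of the same duck, same size, 0.1 kg, under the rack beside the duck, on the other side of the rack's middle. Origin and axes as the duck's. To be left alone.
- tray_rack: Carved light-wood tray, 130 x 90 x 26 mm, drying on the rack. To be left alone; origin under its middle.
- wax_tin: Round red and brass tin of wax, 60 mm across, 34 mm high, on the rack. To be left alone; origin under its middle.
- tray_bench: Carved light-wood tray, 110 x 170 x 28 mm, on the bench. To be left alone; origin under its middle.
- mallet: Square-headed carver's mallet, head 110 x 85 x 85 mm, handle 180 mm, lying on the bench. To be left alone; origin under its head.
- gouge_wide: Wide gouge with a dark wooden handle, 240 mm long, on the bench. To be left alone; origin under the handle's front end.
- gouge_narrow: Gouge with a brown wooden handle, 230 mm long, on the bench. To be left alone; origin under the handle's front end.
- square: Flat black steel square, arms 240 and 150 mm, 4 mm thick, on the bench. To be left alone; origin at its corner.
Mind the look-alikes: they are no part of the job. Leave any pink look-alike of the duck alone.

How it is judged:
By the outcome, as a careful person would: the job done as asked, in the order asked, and still so for the second after the job is handed in, with the robot touching nothing.
It also fails if it takes over 56 s, if anything falls off the work surface, if the arm or the gripper's body presses on something with over 40 N, if the wrist force passes 120 N, or if a joint passes its speed limit or range.

## Working session

There is one attempt and no reset: what is moved stays moved. The work goes in short steps, each a Python script; the robot and the scene stay as the last script left them, time stands still between calls to the robot, and variables do not carry over. Pictures are saved under pics/ and viewed, at most 10 in all, crops included, and the job is handed in when it is done.

```bash
ls; mkdir -p pics; python3 - <<'E'
from rig import robot
import cv2,numpy as np
for n in("scene","side"):
    p,d=robot.grab_frame(n); np.savez(f"{n}.npz",p=p,d=d); cv2.imwrite(f"pics/{n}0.png",p[:,:,::-1])
    print(n,{k:np.round(v,4).tolist() if not isinstance(v,str) else v for k,v in robot.camera_info(n).items()})
print(robot.camera_info("wrist"),robot.read_t(),robot.read_tcp_rot())
E
```

```text
pics
scene {'vfov': 44.65, 'cx': 275.3361, 'cy': 207.0469, 'view': [[-0.2413, 0.9704, -0.0041, 0.1549], [0.7924, 0.1946, -0.5782, -0.3205], [-0.5603, -0.1428, -0.8159, 1.7414], [0.0, 0.0, 0.0, 1.0]]}
side {'vfov': 47.9411, 'cx': 272.7447, 'cy': 221.663, 'view': [[-0.7661, -0.6424, 0.0186, 0.333], [-0.4149, 0.4724, -0.7776, 0.2921], [0.4908, -0.6035, -0.6285, 1.3482], [0.0, 0.0, 0.0, 1.0]]}
{'vfov': 62.823335754023695, 'cx': 277.10601464434546, 'cy': 208.2006465122193, 'T_tool_cam': array([[-7.13850335e-04, -9.60997735e-01, -2.76555318e-01,
         7.43030546e-02],
       [ 9.99999688e-01, -5.92712418e-04, -5.21612899e-04,
        -4.23430682e-04],
       [ 3.37351043e-04, -2.76555604e-01,  9.60997859e-01,
        -1.57436658e-01],
       [ 0.00000000e+00,  0.00000000e+00,  0.00000000e+00,
         1.00000000e+00]])} 0.1 [[-9.36695128e-01 -3.50145375e-01 -6.73892506e-04]
 [-3.50145994e-01  9.36694109e-01  1.38913783e-03]
 [ 1.44830953e-04  1.53715940e-03 -9.99998808e-01]]
```

View pics/scene0.png

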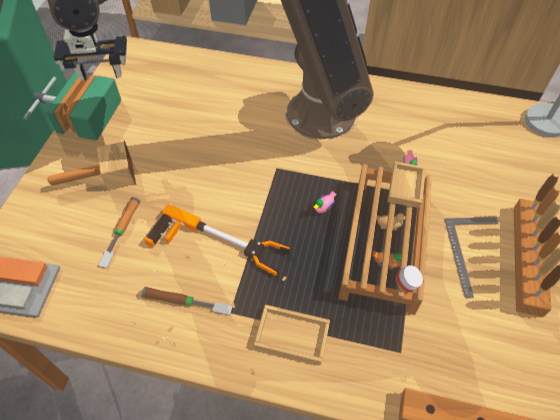

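View pics/side0.png

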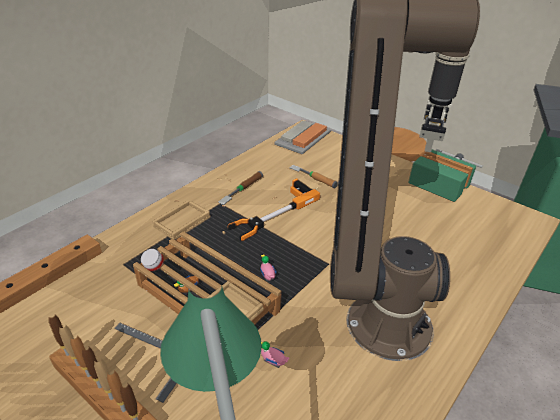

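The scene view shows the reacher lying with its jaws to the right (jaws at ~(275,255), grip ~(160,228)). The rack is at x 345-430. The duck is seen through the slats at ~(385,258) with its green head at ~(397,258), and the blank is at ~(390,222). Pink decoys are at (325,203) and (410,158). I'll localise them with depth.

```bash
cat > h.py <<'E'
import numpy as np,cv2
from rig import robot
def cloud(n,p,d,pos=None,rot=None):
    c=robot.camera_info(n); h,w=d.shape; f=h/2/np.tan(np.radians(c["vfov"])/2)
    u,v=np.meshgrid(np.arange(w),np.arange(h))
    X=np.stack([(u-c["cx"])/f*d,(v-c["cy"])/f*d,d],-1)
    if n=="wrist":
        T=np.eye(4);T[:3,:3]=rot;T[:3,3]=pos;T=T@c["T_tool_cam"]
    else: T=np.linalg.inv(c["view"])
    W=X@T[:3,:3].T+T[:3,3]; W[d<=0]=np.nan
    return W
def hsv(p): return cv2.cvtColor(p,cv2.COLOR_RGB2HSV)
def wrist(name):
    pos,rot=np.array(robot.read_position()),np.array(robot.read_tcp_rot())
    p,d=robot.grab_frame("wrist"); cv2.imwrite(f"pics/{name}.png",p[:,:,::-1]); np.savez(name+".npz",p=p,d=d,pos=pos,rot=rot)
    return p,d,cloud("wrist",p,d,pos,rot)
def roi(m,x0,x1,y0,y1):
    r=np.zeros_like(m);r[y0:y1,x0:x1]=m[y0:y1,x0:x1];return r
E
python3 - <<'E'
from h import *
np.set_printoptions(precision=4,suppress=True)
z=np.load("scene.npz");p,d=z["p"],z["d"];W=cloud("scene",p,d);H=hsv(p)
ok=~np.isnan(W[...,2])
print("bench z",np.nanmedian(W[300:340,100:200,2]))
org=(H[...,0]<20)&(H[...,1]>200)&(H[...,2]>150)&ok
def st(n,m):
    P=W[m]; print(n,len(P)); 
    if len(P): print(np.percentile(P,[2,50,98],axis=0)); print(cv2.minAreaRect(P[:,:2].astype(np.float32)*1000))
st("org body",roi(org,160,205,200,232)); st("jaws",roi(org,245,300,235,280)); st("trigger",roi(org,145,182,222,250))
up=(W[...,2]>.006)&(W[...,2]<.06)
tube=roi(up,203,245,215,250); st("tube",tube)
P=W[tube][:,:2].astype(np.float32); print("tubeline",cv2.fitLine(P,cv2.DIST_HUBER,0,.001,.001).ravel())
st("reacher all",roi(up,140,300,195,282))
top=(W[...,2]>.082)&(W[...,2]<.098); r=roi(top,335,440,160,310); st("rack top",r)
g=(H[...,0]>40)&(H[...,0]<90)&(H[...,1]>120)&ok
st("green duck",roi(g,365,415,235,280))
und=(W[...,2]>.012)&(W[...,2]<.07)
st("under duck",roi(und,365,412,240,280)); st("under blank",roi(und,370,412,205,238))
st("pink",roi((H[...,0]>145)&(H[...,0]<178)&(H[...,1]>60)&ok,305,345,185,220))
big=cv2.resize(p[150:310,230:450],None,fx=3.6,fy=3.6,interpolation=cv2.INTER_CUBIC);cv2.imwrite("pics/crop1.png",big[:,:,::-1])
E
```

```text
bench z -0.0006572182907240709
org body 506
[[ 0.5102 -0.3561  0.0121]
 [ 0.5383 -0.3041  0.0322]
 [ 0.5823 -0.2535  0.0382]]
((543.5859985351562, -320.21490478515625), (136.5275421142578, 80.08812713623047), 69.24256896972656)
jaws 198
[[ 0.5377 -0.067  -0.0017]
 [ 0.6102 -0.0323  0.0211]
 [ 0.642   0.01    0.0276]]
((585.4022827148438, -28.785125732421875), (82.5271987915039, 104.7724609375), 78.31868743896484)
trigger 191
[[ 0.5575 -0.3734  0.0099]
 [ 0.5985 -0.3144  0.0285]
 [ 0.6376 -0.3017  0.0348]]
((600.1011962890625, -329.05224609375), (46.106956481933594, 105.15107727050781), 56.688480377197266)
tube 270
[[ 0.5411 -0.2334  0.0112]
 [ 0.5632 -0.1708  0.0212]
 [ 0.581  -0.1072  0.0279]]
((559.4000854492188, -174.1417999267578), (140.96299743652344, 66.68013000488281), 52.33369827270508)
tubeline [ 0.231   0.973   0.5587 -0.1926]
reacher all 2049
[[ 0.4892 -0.3677  0.0065]
 [ 0.5665 -0.2595  0.0248]
 [ 0.6397  0.0115  0.0367]]
((555.2476196289062, -188.94732666015625), (283.2372131347656, 464.4786071777344), 14.625360488891602)
rack top 3408
[[0.2787 0.1739 0.0835]
 [0.4883 0.
[... 196 characters left out ...]
594]
 [0.5472 0.3131 0.0641]]
((538.1890258789062, 307.45855712890625), (17.88882827758789, 15.368194580078125), 20.93129539489746)
under duck 272
[[0.5139 0.2451 0.0187]
 [0.5396 0.2922 0.0356]
 [0.553  0.3163 0.0619]]
((533.1971435546875, 281.08282470703125), (78.42498016357422, 41.38059616088867), 88.63609313964844)
under blank 241
[[0.3981 0.2397 0.0168]
 [0.4126 0.2874 0.0362]
 [0.4246 0.3106 0.061 ]]
((410.1002502441406, 274.09228515625), (33.385406494140625, 74.8611831665039), 0.7490227818489075)
pink 201
[[ 0.3243  0.0684 -0.0011]
 [ 0.3883  0.0901  0.0341]
 [ 0.4208  0.1076  0.0447]]
((371.4183349609375, 89.75260162353516), (36.49644088745117, 108.44725036621094), 77.41546630859375)
```

View pics/crop1.png

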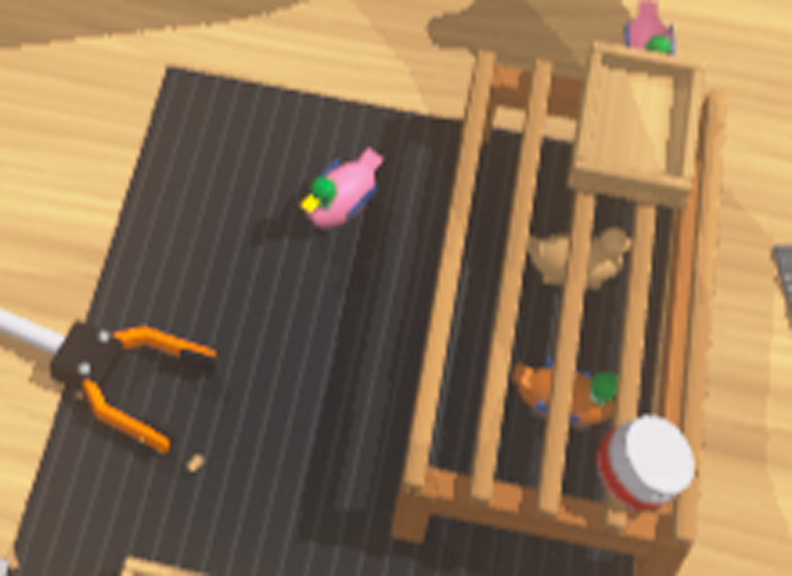

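The crop shows the duck lying almost along rack x, beak (green head) to the rear, at crop (570,390). The blank is at (580,255), and the jaws at (150,390) are open. Next I'll move above the reacher and take a close look.

```bash
python3 - <<'E'
from h import *
np.set_printoptions(precision=4,suppress=True)
def R(a): 
    y=np.array([np.cos(a),np.sin(a),0]);z=np.array([0,0,-1.]);return np.c_[np.cross(y,z),y,z]
robot.goto([.60,-.17,.26],R(np.radians(76.6)))
p,d,W=wrist("w1"); H=hsv(p); print(robot.read_t(), robot.read_force())
ok=~np.isnan(W[...,2]); print("bench",np.nanmedian(W[...,2]))
org=(H[...,0]<18)&(H[...,1]>200)&(H[...,2]>140)&ok&(W[...,2]>.012)
n,L,s,c=cv2.connectedComponentsWithStats(org.astype(np.uint8))
for i in range(1,n):
    if s[i,4]>80: P=W[L==i]; print(s[i],np.median(P,0),cv2.minAreaRect(P[:,:2].astype(np.float32)*1000))
up=(W[...,2]>.01)&(W[...,2]<.06)&(np.hypot(W[...,0]-.57,0)<.12)
t=up&(H[...,1]<50)&(W[...,1]>-.22)&(W[...,1]<-.12)
print("tube",t.sum(),cv2.fitLine(W[t][:,:2].astype(np.float32),cv2.DIST_HUBER,0,.001,.001).ravel())
E
```

```text
2.2667 [0.6175 0.2116 0.0143]
bench 0.0009771604473131634
tube 1259 [ 0.2184  0.9759  0.559  -0.1702]
```

View pics/w1.png

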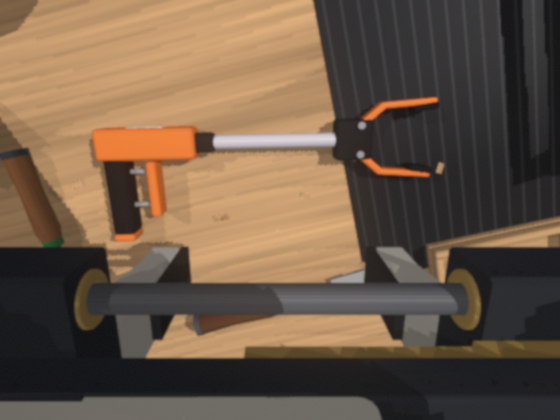

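The wrist view shows the whole reacher: the body at (95-195,128-160), pistol grip at (122,200), trigger at (157,187) and jaws at (435,100)/(430,175).

```bash
python3 - <<'E'
from h import *
np.set_printoptions(precision=4,suppress=True)
z=np.load("w1.npz");p,d=z["p"],z["d"];W=cloud("wrist",p,d,z["pos"],z["rot"]);H=hsv(p)
ex=np.array([.2184,.9759]);ey=np.array([-.9759,.2184])
org=(H[...,0]<20)&(H[...,1]>190)&(H[...,2]>120)&(W[...,2]>.012)
U=W[...,:2]@ex;V=W[...,:2]@ey
def st(n,m,q=(1,50,99)):
    print(n,m.sum(),"x",np.percentile(U[m],q),"y",np.percentile(V[m],q),"z",np.median(W[...,2][m]))
st("body",roi(org,85,200,120,161)); st("trig",roi(org,145,170,164,218))
blk=(H[...,2]<70)&(W[...,2]>.02);st("grip",roi(blk,100,145,165,232))
st("jawL",roi(org,370,445,92,115));st("jawR",roi(org,370,445,160,182))
st("head",roi((H[...,2]<90)&(W[...,2]>.015),330,372,115,162))
t=(W[...,2]>.01)&(H[...,1]<60);st("tube",roi(t,215,330,130,152))
E
```

```text
body 2665 x [-0.2353 -0.1881 -0.129 ] y [-0.6001 -0.5844 -0.5667] z 0.0338590994566787
trig 627 x [-0.1829 -0.1759 -0.1729] y [-0.6641 -0.6337 -0.606 ] z 0.030593139615005482
grip 1584 x [-0.2304 -0.2162 -0.2069] y [-0.6851 -0.6438 -0.6063] z 0.03130762946278401
jawL 187 x [0.0686 0.0924 0.1364] y [-0.5552 -0.5469 -0.5423] z 0.023222604333848318
jawR 269 x [0.0714 0.1039 0.1372] y [-0.6246 -0.6207 -0.6112] z 0.022538129947888952
head 1360 x [0.0304 0.0479 0.0706] y [-0.6055 -0.5821 -0.5602] z 0.025440477848646698
tube 1621 x [-0.1049 -0.041   0.0226] y [-0.5909 -0.5826 -0.5754] z 0.02232142972931994
```

```bash
cat >> h.py <<'E'
np.set_printoptions(precision=4,suppress=True)
def R(deg):
    a=np.radians(deg);y=np.array([np.cos(a),np.sin(a),0]);z=np.array([0,0,-1.]);return np.c_[np.cross(y,z),y,z]
def rep(s=""): print(s,"t",robot.read_t(),"pos",np.array(robot.read_position()),"w",round(robot.read_grip_width()*88,2),"ff",robot.read_finger_force(),"F",np.array(robot.read_force()))
E
python3 - <<'E'
from h import *
o=[.5756,-.3358]
robot.goto(o+[.09],R(77.4)); rep()
robot.servo_line(o+[.005],speed=.08); rep("down")
for w in (.70,.685,.675,.665):
    robot.move_gripper(w); rep(w)
    if np.max(robot.read_finger_force())>5: break
wrist("w2")
E
```

```text
t 3.2083 pos [ 0.5767 -0.3358  0.0913] w 87.94 ff 0.0 F [-0.1059  0.1284  0.8417]
down t 4.425 pos [ 0.5761 -0.336   0.0056] w 88.17 ff 0.0 F [-1.1557 -0.5055  0.5901]
0.7 t 5.1083 pos [ 0.5757 -0.336   0.0051] w 61.46 ff 0.8685885742306709 F [-0.4499 -2.0845  0.769 ]
0.685 t 5.3583 pos [ 0.5756 -0.3359  0.005 ] w 60.13 ff 4.0756963938474655 F [ 0.1662 -2.1095 -0.4599]
0.675 t 5.575 pos [ 0.5756 -0.3359  0.005 ] w 59.66 ff 10.166495740413666 F [-1.0568 -2.061   0.6755]
```

View pics/w2.png

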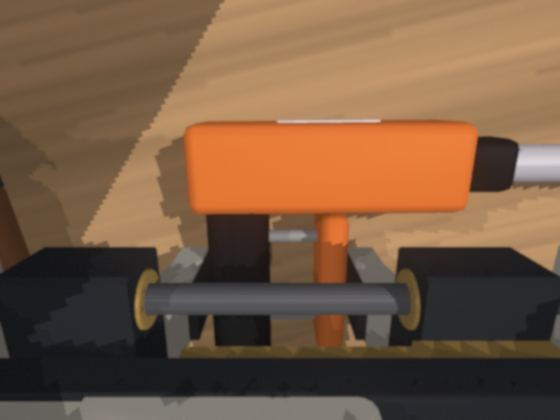

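The fingers sit on the grip's back and the trigger front, at (190,300) and (375,300). Next I'll slide and turn the tool to line up before the rack.

```bash
python3 - <<'E'
from h import *
robot.servo_line([.583,-.30,.005],ori=R(84),speed=.05); rep()
robot.servo_line([.586,-.245,.005],ori=R(90),speed=.05); rep()
p,d=robot.grab_frame("scene");W=cloud("scene",p,d);H=hsv(p);np.savez("s2.npz",p=p,d=d)
cv2.imwrite("pics/s2.png",cv2.resize(p[150:310,130:450],None,fx=2.5,fy=2.5,interpolation=cv2.INTER_CUBIC)[:,:,::-1])
up=(H[...,0]<20)&(H[...,1]>180)&(H[...,2]>120)&(W[...,2]>.006)&(W[...,2]<.06)&(W[...,1]>.03)&(W[...,1]<.14)&(W[...,0]>.45)&(W[...,0]<.65)
P=W[up];print(len(P),np.percentile(P,[2,50,98],axis=0))
for s in (P[P[:,0]<.534],P[P[:,0]>=.534]): print(len(s),np.percentile(s,[2,50,98],axis=0) if len(s) else"")
E
```

```text
t 6.5083 pos [ 0.5831 -0.2995  0.005 ] w 59.53 ff 8.142596259713173 F [0.6896 2.4567 1.1147]
 t 7.7583 pos [ 0.586  -0.2448  0.005 ] w 59.43 ff 8.165771439671516 F [1.1041 2.6681 1.0143]
184 [[0.4934 0.0314 0.011 ]
 [0.5695 0.0618 0.0217]
 [0.5784 0.0986 0.0287]]
77 [[0.492  0.033  0.0092]
 [0.5001 0.0542 0.0219]
 [0.5119 0.0937 0.0288]]
107 [[0.5628 0.0313 0.0112]
 [0.5744 0.0673 0.0216]
 [0.5787 0.0998 0.028 ]]
```

View pics/s2.png

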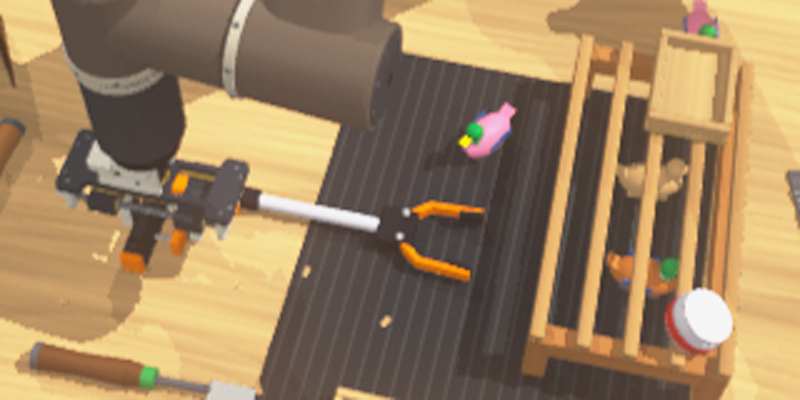

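The tool is aligned: jaws at (440-485,212-275), pointing at the duck at (640,270). Now to insert it.

```bash
python3 - <<'E'
from h import *
robot.servo_line([.585,-.15,.005],speed=.06); rep()
for y in (-.11,-.08,-.058):
    robot.servo_line([.584,y,.005],speed=.05); rep()
p,d=robot.grab_frame("scene");W=cloud("scene",p,d);H=hsv(p)
a=cv2.resize(p[200:310,300:440],None,fx=5,fy=5,interpolation=cv2.INTER_CUBIC)
cv2.imwrite("pics/s3.png",a[:,:,::-1])
g=(H[...,0]>40)&(H[...,0]<90)&(H[...,1]>120)
print("green",np.nanmedian(W[roi(g,365,415,235,280)],axis=0))
E
```

```text
t 9.5417 pos [ 0.585 -0.15   0.005] w 59.09 ff 8.59719067811966 F [0.345  1.3388 0.8634]
 t 10.4917 pos [ 0.584  -0.1096  0.005 ] w 59.47 ff 8.36605042219162 F [-0.0976  1.9778  0.9028]
 t 11.2417 pos [ 0.5841 -0.0795  0.005 ] w 59.02 ff 8.443474620580673 F [-0.041   0.6861 -0.0802]
 t 11.8333 pos [ 0.5841 -0.0574  0.005 ] w 59.66 ff 8.48246768116951 F [ 0.1407  1.3539 -0.4292]
green [0.538  0.3066 0.0596]
```

View pics/s3.png

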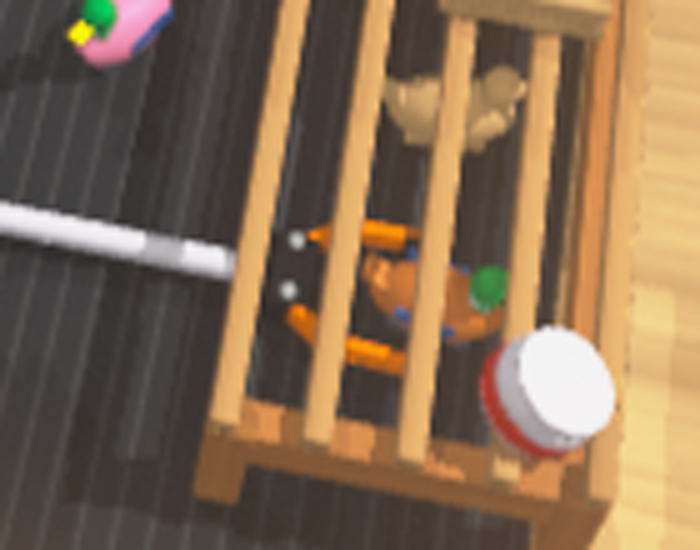

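The jaws straddle the duck with gaps on both sides (jaws at y≈235 and 360, duck between 258 and 335), and the duck hasn't moved. I'll go 4 mm further in, then close stepwise while reading the force.

```bash
python3 - <<'E'
from h import *
robot.servo_line([.584,-.054,.005],speed=.04); rep()
w=.66
while w>.52:
    robot.move_gripper(w); robot.dwell(.05); f=np.max(robot.read_finger_force()); print(round(w,3),round(robot.read_grip_width()*88,2),round(float(f),2))
    if f>17: break
    w-=.012
rep()
E
```

```text
t 12.1333 pos [ 0.584  -0.0538  0.005 ] w 59.36 ff 8.427717089653015 F [0.3524 1.5116 0.484 ]
0.66 58.24 10.42
0.648 56.98 10.8
0.636 56.3 11.15
0.624 55.28 11.51
0.612 54.28 11.85
0.6 53.17 12.2
0.588 51.99 12.56
0.576 51.27 16.86
0.564 50.1 29.95
 t 14.6833 pos [ 0.584  -0.0541  0.005 ] w 50.1 ff 29.947818517684937 F [-0.2193 -3.1619  1.507 ]
```

That last step overshot to 30 N of squeeze, about 7 N at the pads, right at the marking limit. I'll ease off at once to the 18-20 N range.

```bash
python3 - <<'E'
from h import *
w=.572
for w in (.572,.575,.578):
    robot.move_gripper(w); robot.dwell(.05); f=np.max(robot.read_finger_force()); print(w,robot.read_grip_width()*88,f)
    if f<20: break
rep()
y0=-.054
for y in (-.06,-.07):
    robot.servo_line([.584,y,.005],speed=.03); rep()
p,d=robot.grab_frame("scene");W=cloud("scene",p,d);H=hsv(p)
g=(H[...,0]>40)&(H[...,0]<90)&(H[...,1]>120)
print("green",np.nanmedian(W[roi(g,355,415,235,280)],axis=0))
E
```

```text
0.572 50.49963547506431 24.08635765314102
0.575 50.53988521050411 18.658629655838013
 t 15.2167 pos [ 0.584  -0.0539  0.005 ] w 50.54 ff 18.658629655838013 F [ 1.3684 -2.2639  2.169 ]
 t 15.5667 pos [ 0.5842 -0.0599  0.005 ] w 50.89 ff 17.56592631340027 F [0.6659 1.7844 1.2034]
 t 16.05 pos [ 0.584  -0.0706  0.005 ] w 50.48 ff 18.247197568416595 F [ 0.432  -1.8112  1.0215]
green [0.5365 0.2913 0.059 ]
```

```bash
python3 - <<'E'
from h import *
def green():
    p,d=robot.grab_frame("scene");W=cloud("scene",p,d);H=hsv(p)
    g=(H[...,0]>40)&(H[...,0]<90)&(H[...,1]>120)&(W[...,0]>.5)&(W[...,0]<.57)&(W[...,1]>.02)&(W[...,1]<.33)&(W[...,2]>.03)
    return np.nanmedian(W[g],axis=0),g.sum(),p
y=-.07; lag0=None
for y in (-.10,-.14,-.18,-.22,-.25,-.28):
    robot.servo_line([.584,y,.005],speed=.05); rep(); g,n,p=green(); print("green",g,n,"rel",g[1]-y)
    if g[1]-y<.345: print("slip"); break
cv2.imwrite("pics/s4.png",cv2.resize(p[150:310,130:450],None,fx=2.5,fy=2.5,interpolation=cv2.INTER_CUBIC)[:,:,::-1])
E
```

```text
t 16.85 pos [ 0.5839 -0.1008  0.005 ] w 50.92 ff 18.80868673324585 F [ 1.1099 -3.7484  1.5297]
green [0.5391 0.2588 0.0592] 35 rel 0.35875546389853163
 t 17.85 pos [ 0.584  -0.1407  0.005 ] w 50.66 ff 18.800114393234253 F [ 0.3583 -2.5129  2.1967]
green [0.5378 0.2167 0.0581] 19 rel 0.35674603375824265
 t 18.85 pos [ 0.584  -0.1806  0.005 ] w 51.16 ff 18.574478030204773 F [ 0.6869 -2.2934  2.4418]
green [0.5362 0.1899 0.0581] 5 rel 0.36989295955276685
 t 19.85 pos [ 0.584  -0.2204  0.005 ] w 51.0 ff 18.235718607902527 F [-0.3693 -1.1862  3.0329]
green [0.5373 0.1413 0.0583] 42 rel 0.3613093049946664
 t 20.65 pos [ 0.584  -0.2504  0.005 ] w 51.04 ff 18.159849643707275 F [ 0.0597 -1.8614  3.0965]
green [0.5375 0.1126 0.0598] 40 rel 0.36261013944343534
 t 21.45 pos [ 0.584  -0.2803  0.005 ] w 50.45 ff 17.89606064558029 F [-0.5866 -0.5836  4.0199]
green [0.5368 0.0824 0.0593] 42 rel 0.3624078700102396
```

View pics/s4.png

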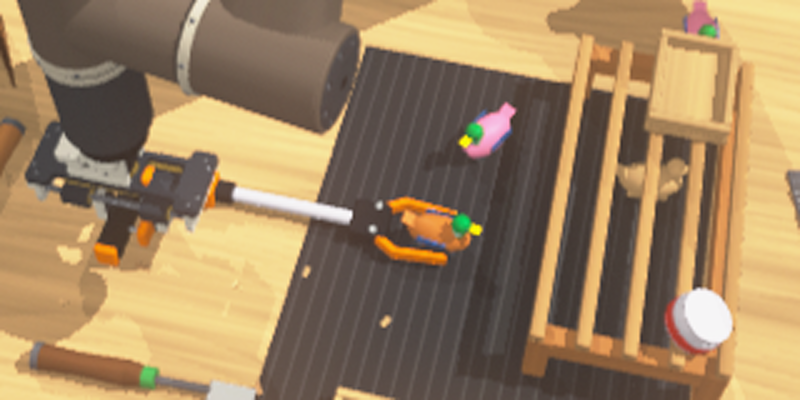

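The duck is held between the jaws at (440,230), well in front of the rack front at ~(530,340), and is upright. Now I'll release it gradually and back off.

```bash
python3 - <<'E'
from h import *
for w in (.60,.64,.67,.70): robot.move_gripper(w); rep(w)
robot.dwell(.3); robot.move_gripper(1.0); rep("open")
robot.servo_line([.584,-.28,.13],speed=.1); rep("up")
robot.goto([.56,-.08,.30],R(90)); robot.dwell(.2); rep()
p,d,W=wrist("w5")
E
```

```text
0.6 t 21.7833 pos [ 0.5839 -0.2796  0.0049] w 52.95 ff 9.474152326583862 F [0.1222 3.5915 4.2297]
0.64 t 22.1167 pos [ 0.5839 -0.2799  0.0049] w 56.39 ff 8.525048196315765 F [1.2377 3.3524 3.0587]
0.67 t 22.425 pos [ 0.5839 -0.28    0.0049] w 58.83 ff 7.86548875272274 F [-0.6624  3.5832  2.5437]
0.7 t 22.7333 pos [ 0.5837 -0.2803  0.0047] w 61.32 ff 0.0 F [0.4798 0.4308 0.3774]
open t 23.7167 pos [ 0.584 -0.28   0.005] w 87.96 ff 0.0 F [-0.6027 -0.0902  0.0314]
up t 25.1167 pos [ 0.5836 -0.2799  0.1292] w 87.76 ff 0.0 F [-0.3528  0.5109  0.127 ]
 t 26.3417 pos [ 0.5598 -0.081   0.2986] w 87.97 ff 0.0 F [-0.0347 -0.012   0.3152]
```

View pics/w5.png

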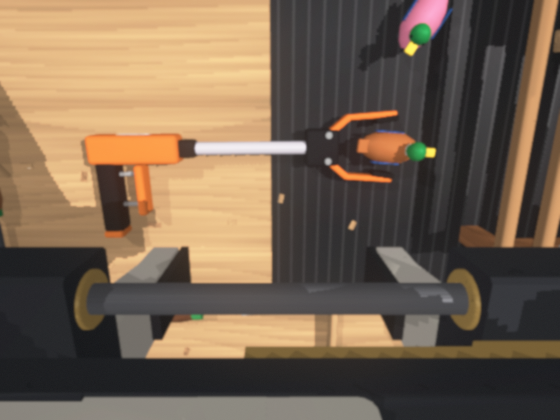

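The duck stands upright at (390,148), free between the open jaws (at y≈114 and 180), well clear of the rack. The reacher lies flat and the hand is clear, so I'm handing it in.

```bash
python3 -c "
from rig import robot
print(robot.job_done())"
```

```text
the job is handed in; nothing more can be done
None
```

I handed the job in at about 26 s: the duck stands upright, free between the open jaws and about 65 mm clear of the rack, with the reacher flat on the bench. One risk: the squeeze briefly overshot to 30 N, about 7 N at each pad, right at the marking limit, so the wood may be marked.

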